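# Trip the limit switch, then hold in the recessed reset with a screwdriver

## Robot

A 7-joint arm with a two-finger parallel gripper is mounted at the origin on a cart in front of the work surface, level with it; the furniture and walls round the work are solid. World frame = base frame: x ahead of the robot, y to its left, z up, the work surface at z = 0. Lengths are in m, angles in rad, forces in N, time in s.
With the tool pointing down it reaches from about 0.425 to 0.925 m from the base axis. Payload 6.8 kg.
Tool frame: the origin (TCP) lies at the very end of the fingers, on their centre line; the grasp point (between the pads) lies 19 mm behind it (r.tcp_to_grasp is the distance from the TCP to the grasp point, in m); z points along the fingers, y is the line along which they close (so a half turn about z gives the same grasp; the last joint's range is limited). The gripper opens to 85 mm and grips with 20 to 120 N. Pads are 22 mm wide; open, the fingers measure 114 mm over their backs; the gripper's body (76 mm by 85 mm) begins 54 mm behind the grasp point. The pads swing forward as they close: fully open they stand 13 mm farther back than shut.
Start: joints at [1.024, 0.477, 0.022, 1.555, -0.011, 1.109, -0.083], TCP at [0.287, -0.611, 0.231] pointing down, gripper open.
Joint ranges: [-2.96, 2.96], [-0.34, 2.1], [-1.41, 1.46], [0.24, 2.44], [-1.37, 4.51], [0.17, 1.92], [-2.96, 2.96]. Speed limits (rad/s): [2.39, 2.39, 3.14, 3.14, 3.14, 3.14, 3.14].

## Interface

Orientations are given as a rotation vector (axis times angle).
In Python, from bench import r gives the robot as it stands.
- The arm moves only by the tool step_arm, never from a script. Its argument "moves" is a list of rows, each a list of 7 numbers: the shift along the tool's x, y, z in mm, then the turn, a rotation vector about the tool's x, y, z in rad, then the finger opening in mm, from 0 to 85.4. A call has 1 to 8 rows; each row is the pose to reach, as a shift and turn from the pose commanded when the call began, along the tool's axes at that moment; what a row does not reach only later rows make up. A row lasts 1/10 s, in which the tool goes at most 50 mm and 8.59 degrees, less where a joint would pass 70% of its speed; a pose out of reach is approached as far as the arm can. A call with a gripper value outside its range is refused whole. The fingers move at their own pace and stop on an object; "grip_force" is the grip in N (left out, the last holds). Time passes only in rows, so rows that repeat a pose let the fingers close. It gives the time, the measured TCP pose, the force, the opening and the grip force at its end, in the units of the state.
- r.get_obs(): the state, without advancing time (a new reading comes with each control period).
- r.grab_frame(name): name is "scene" or "top" or "wrist"; returns a dict with "image" (420x560x3 uint8, red, green, blue), "depth" (420x560 float32, m along the optical axis (not along the pixel's ray), 0 where there is no reading), "mtx" (3x3 intrinsics, pixels), "k1" (the pictures are not rectified: a ray, as slopes to the right and down, at radius r is drawn at 1 + k1 r^2 times it, then the intrinsics apply), "rvec" (rotation vector, rad) and "tvec" (3), from world to camera coordinates, as OpenCV has them. Camera axes: x right, y down, z forward; pixel columns grow to the right and rows downward; lengths in m; the calibration is good to about 2 mm. A picture is of the moment at which its call begins.
- r.hand_in(): hands the job in; it is judged then, once.
The state is a dict: "clock": time; "joints": joint angles; "qvel": joint speeds; "tau": joint torques, N m; "tcp_pos": TCP position; "orientation": TCP orientation; "contact_force": force on the tool from outside, world axes, zero at the start; "moment": the same for the moment, N m; "grip_width": finger opening in m; "gripper_force": force on a finger pad.
Only numpy, scipy, OpenCV 4.12 (cv2) and the standard library are available. Lean on these libraries where they do the work, as an engineer would, in place of code of your own. Each camera call takes 0.05 s, during which the arm holds its last target. There are 200 camera calls.

## Task

Test the saw's trip circuit: first push the yellow plunger of the blue limit switch all the way down and let it spring back. Then take the screwdriver out of the wooden block, put its shaft through the red-ringed hole in the grey starter box and press the recessed reset button fully down; finish while still gripping the screwdriver and holding the button down with it. Leave the other things on the table where they lie.

Things in the scene. Friction and masses are not known exactly. Their poses are not given: they have to be found in the camera images.
- limit_switch: blue limit switch (body 50x60 mm, 55 mm high) on a 70x90 mm steel foot plate, screwed to the table; origin at the centre of its underside on the table, z up. A yellow mushroom plunger stands on top.
- plunger_top (a point): centre of the plunger's flat yellow top (cap 32 mm in diameter) when it is not pressed, 90 mm above the table; this point is fixed to the switch and does not go down with the plunger
- plunger (a joint): how far the plunger is pushed straight down, m: 0 = out, 0.012 = fully in. A spring pushes it back out by itself: 3 N to start it, about 8 N fully in
- starter_box: grey motor starter box, 114x154 mm, 70 mm high with a bare aluminium face plate on top, screwed to the table; origin at the centre of its underside, z up. On the face: a round hole with a flat red ring painted round it, and a green and an amber-orange lamp (9 mm high) at the other end
- aperture (a point): centre of the red-ringed round hole in the face plate, level with the upper face, 70 mm above the table; hole diameter 16 mm, plate 6 mm thick. The flat red reset button (28 mm in diameter) lies under the hole, its top 25 mm below this point
- reset_button (a joint): how far the reset button is pushed straight down, m: 0 = out, 0.009 = fully in (its top then 34 mm below the face). A spring returns it when let go: 2 N to start it, about 6 N fully in
- tool_block: wooden tool block, 64x90 mm, 100 mm high, on an 8 mm foot board of 90x116 mm, screwed to the table, with three holes (12 mm in diameter) through its top; origin at the centre of its underside, z up. The screwdriver stands in the middle hole, the other two are empty
- screwdriver: screwdriver, 0.09 kg: brown handle (28 mm thick, 100 mm long), steel shaft (6 mm thick, 100 mm long). Own +y runs from tip to handle end; origin half way, axis at own x = 0, z = 0.014. It stands upright, tip down: shaft in the block's middle hole, handle resting on the block's top, 100 to 200 mm above the table; lift it 100 mm straight up to free it
- driver_tip (a point): end of the screwdriver's shaft, on its axis
- driver_grip (a point): point on the axis inside the handle, 165 mm from the tip and 35 mm from the handle's end: the place to grip
- block_plane: bystander, not to be disturbed: grey metal block plane, 48x161x55 mm; origin at the centre of its underside
- sanding_block: bystander, not to be disturbed: cork-faced sanding block, 65x100x30 mm; origin at the centre of its underside
- screw_tin: bystander, not to be disturbed: round open tin of screws, diameter 84, 29 mm high; origin at the centre of its underside
- spring_clamp: bystander, not to be disturbed: black spring clamp with orange tips, 71x119x19 mm; origin at the centre of its underside
- offcut: bystander, not to be disturbed: dark wood offcut, 100x32x20 mm; origin at the centre of its underside
There are look-alikes about, which are no part of the job. There is more than one size of the screwdriver; the one meant has the size given above.

How it is judged:
By the outcome, as a careful person would: the job done as asked, in the order asked, and still so for the second after the job is handed in, while the arm keeps its last pose, push and grip.
It also fails if it takes over 48 s, if anything falls off the work surface, if the arm or the gripper's body presses on something with over 40 N, if the wrist force passes 120 N, or if a joint passes its speed limit or range.

## Working session

There is one attempt and no reset: what is moved stays moved. The work goes in short steps, Python scripts to look and compute and a tool call to move; the robot and the scene stay as the last step left them, time stands still between calls to the robot, and variables do not carry over. Pictures are saved under pics/ and viewed, at most 10 in all, crops included, and the job is handed in when it is done.

Besides the shell and the picture viewer there is one more tool, called after "Request:" as name(argument=value, ...) on one line, values as JSON. step_arm: Moves the arm, as the interface text tells. Its arguments: {"type":"object","properties":{"moves":{"type":"array","items":{"type":"array","items":{"type":"number"}}},"grip_force":{"type":"number"}},"required":["moves"]}

```bash
mkdir -p pics
cat > h.py <<'E'
import numpy as np, cv2, pickle
from bench import r
from scipy.spatial.transform import Rotation as R
def grab(n,save=None):
    f=r.grab_frame(n)
    if save:
        cv2.imwrite(f'pics/{save}.png',f['image'][:,:,::-1]); pickle.dump(f,open(f'pics/{save}.pkl','wb'))
    return f
def load(s): return pickle.load(open(f'pics/{s}.pkl','rb'))
def ray(f,px):
    K=f['mtx'];k=f['k1']
    d=np.array([k,0,0,0],float)
    u=cv2.undistortPoints(np.array([[px]],float),K,d)[0,0]
    M=cv2.Rodrigues(np.array(f['rvec'],float))[0]
    return -M.T@np.array(f['tvec']).ravel(), M.T@np.array([u[0],u[1],1.])
def onz(f,px,z):
    o,d=ray(f,px); return o+d*(z-o[2])/d[2]
def proj(f,p):
    return cv2.projectPoints(np.array([p],float),np.array(f['rvec'],float),np.array(f['tvec'],float),f['mtx'],np.array([f['k1'],0,0,0],float))[0][0,0]
def totool(p):  # world target of TCP -> tool shift in mm
    o=r.get_obs(); return R.from_rotvec(o['orientation']).inv().apply(np.array(p)-o['tcp_pos'])*1000
E
python3 - <<'E'
from h import *
a=grab('scene','s0');b=grab('top','t0')
o=r.get_obs();print({k:np.round(v,3) for k,v in o.items()})
print(R.from_rotvec(o['orientation']).as_matrix().round(3))
for f in(a,b):print(f['k1'],ray(f,(280,210)))
E
```

```text
{'clock': np.float64(0.1), 'joints': array([ 1.024,  0.478,  0.022,  1.556, -0.012,  1.109, -0.083]), 'qvel': array([-0.002, -0.001, -0.   , -0.004,  0.   , -0.   ,  0.001]), 'tau': array([ 4.0000e-03, -5.9777e+01,  1.6130e+00, -2.8196e+01,  1.3000e-02,
        5.0000e-03,  0.0000e+00]), 'tcp_pos': array([ 0.287, -0.611,  0.23 ]), 'orientation': array([-3.065e+00, -6.830e-01,  1.000e-03]), 'contact_force': array([ 0.606,  0.99 , -0.38 ]), 'moment': array([-0.054, -0.067, -0.034]), 'gripper_force': np.float64(0.0), 'grip_width': np.float64(0.085)}
[[ 0.905  0.425 -0.001]
 [ 0.425 -0.905  0.001]
 [-0.    -0.002 -1.   ]]
-0.007526087509729942 (array([-0.10043192,  0.86905706,  1.12754449]), array([ 0.39451812, -0.63025618, -0.66876655]))
0.02306423196841849 (array([ 0.30190427, -0.08840396,  1.3583238 ]), array([ 0.18273881,  0.00215823, -0.98319864]))
```

View pics/s0.png

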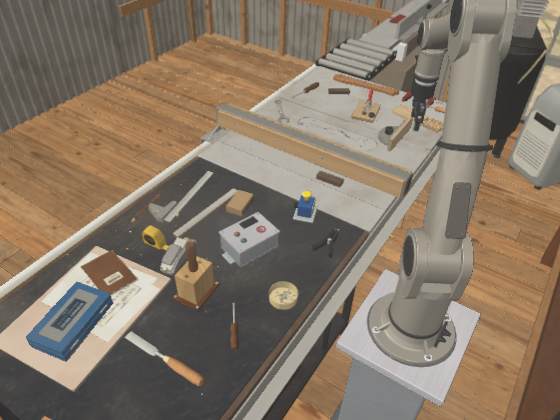

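View pics/t0.png

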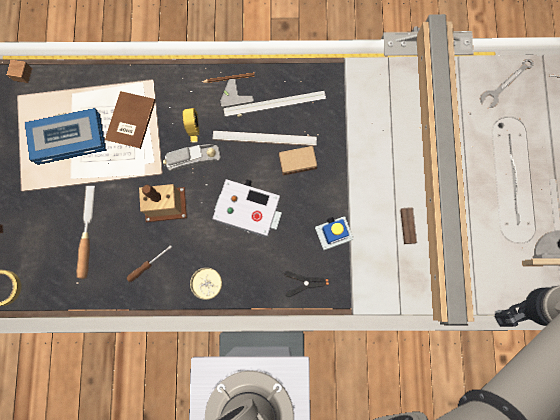

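The top view shows the yellow plunger at about (337,229), the red-ringed hole at (257,216) and the tool block at (160,203). There are two screwdrivers. One stands upright in the block with its handle end at about (150,190); the other is a small one lying at (150,262). The upright one fits the description. The saw fence at column ~445 lies between the arm and the work.

```bash
cat > m.py <<'E'
from h import *
t=load('t0');s=load('s0')
def blob(f,box,fn,z,name):
    x0,y0,x1,y1=box
    im=f['image'][y0:y1,x0:x1]; hsv=cv2.cvtColor(im,cv2.COLOR_RGB2HSV).astype(int)
    m=fn(hsv[...,0],hsv[...,1],hsv[...,2]).astype(np.uint8)
    n,l,st,c=cv2.connectedComponentsWithStats(m); i=1+np.argmax(st[1:,4])
    cs,_=cv2.findContours((l==i).astype(np.uint8),0,2); (cx,cy),(w,h),a=cv2.minAreaRect(cs[0])
    p=np.array([x0,y0])+c[i]; print(name,st[i,4],p.round(1),(round(cx+x0,1),round(cy+y0,1)),(w,h,a),onz(f,p,z).round(4)); return p
yel=lambda h,s,v:(abs(h-28)<7)&(s>140)&(v>120)
red=lambda h,s,v:((h<6)|(h>172))&(s>120)&(v>110)
def depthz(f,px):
    x,y=map(int,np.round(px)); d=f['depth'][y,x]; o,dd=ray(f,px)
    return (o+dd*d).round(3)
if __name__=='__main__':
    blob(t,(322,215,355,247),yel,.09,'plunger');blob(s,(290,185,320,205),yel,.09,'plunger s')
    blob(t,(245,205,270,228),red,.07,'ring');blob(s,(250,220,272,240),red,.07,'ring s')
    for n,p in dict(fencetop=(440,200),fence2=(452,100),rail=(428,200),handle=(150,189),blk=(163,212),ext=(305,100),plane=(190,155)).items(): print(n,depthz(t,p))
    c=np.vstack([cv2.resize(t['image'][170:290,110:360],None,fx=3,fy=3,interpolation=cv2.INTER_CUBIC)]);cv2.imwrite('pics/c1.png',c[:,:,::-1])
E
python3 m.py
```

```text
plunger 43 [338.  228.8] (337.7, 229.0) (8.901905059814453, 10.77599048614502, 38.65980911254883) [ 0.4861 -0.2381  0.09  ]
plunger s 45 [306.5 193.8] (306.5, 194.0) (6.0, 7.0, 90.0) [ 0.4832 -0.2275  0.09  ]
ring 55 [256.5 216. ] (256.5, 216.0) (10.0, 9.0, 90.0) [ 0.5254 -0.0221  0.07  ]
ring s 3 [257.3 230. ] (257.3, 230.1) (2.2360680103302, 0.4472135603427887, 63.43495178222656) [ 0.5302 -0.0084  0.07  ]
fencetop [ 0.564 -0.515  0.075]
fence2 [ 0.848 -0.566  0.075]
rail [ 0.575 -0.498  0.025]
handle [0.572 0.232 0.198]
blk [0.542 0.234 0.052]
ext [ 0.881 -0.161  0.009]
plane [0.706 0.166 0.043]
```

View pics/c1.png

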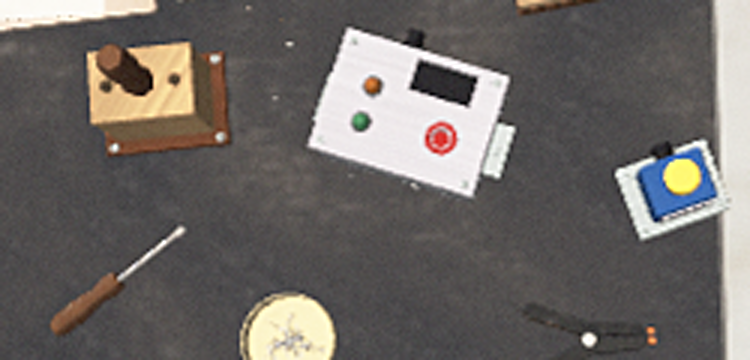

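The crop confirms it: the upright screwdriver has its handle end at crop (108,55), i.e. about (146,188) in the full picture, and the lying one is smaller and isn't in the block. The red ring is at crop (440,138) and the yellow cap at (681,176). I'm moving to above the plunger first.

Request:
step_arm(moves=[[335,-250,20,0,0,0,0],[335,-250,20,0,0,0,0],[335,-250,20,0,0,0,0],[335,-250,20,0,0,0,0],[335,-250,20,0,0,0,0],[335,-250,20,0,0,0,0],[335,-250,20,0,0,0,0],[335,-250,20,0,0,0,0]])

```text
clock: 0.9
tcp_pos: [0.4755, -0.2568, 0.212]
orientation: [-3.066, -0.684, 0.0]
contact_force: [1.2, -0.1, 0.0]
grip_width: 0.0003
gripper_force: 0.0
```

Request:
step_arm(moves=[[0,0,0,0,0,0,0],[0,0,0,0,0,0,0]])

```text
clock: 1.1
tcp_pos: [0.4755, -0.2572, 0.2119]
orientation: [-3.065, -0.689, 0.001]
contact_force: [0.6, 0.1, 0.8]
grip_width: 0.0
gripper_force: 0.0
```

Run:
```python
from m import *
w=grab('wrist','w1'); o=r.get_obs();print(o['clock'],o['tcp_pos'],o['orientation'],o['grip_width'])
print(ray(w,(280,210)), 'expected plunger', proj(w,(.486,-.236,.09)),'tcp',proj(w,o['tcp_pos']))
blob(w,(0,0,560,420),yel,.09,'plunger w')
```

```text
1.15 [ 0.47476575 -0.25890692  0.2119069 ] [ 3.06610976e+00  6.84453869e-01 -1.36726489e-03] 0.00018343952951842192
(array([ 0.5346638 , -0.22918786,  0.35411865]), array([-0.23875755, -0.11269638, -0.96451772])) expected plunger [259.8003511  175.99679993] tcp [282.99719998 274.46909586]
plunger w 1414 [259.4 176.3] (259.5, 176.5) (42.42640686035156, 41.01219177246094, 45.0) [ 0.4857 -0.2359  0.09  ]
```

View pics/w1.png

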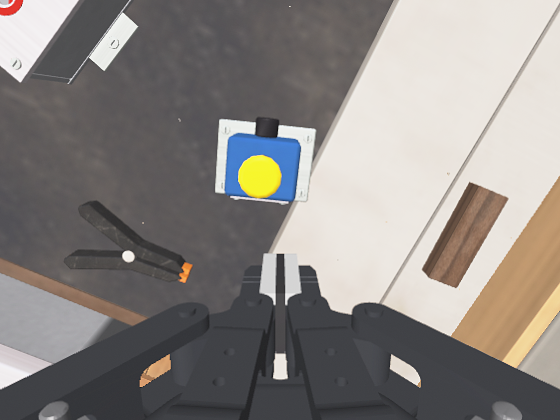

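The wrist view shows the plunger at (259,176), i.e. world (0.486, -0.236). I'll align above it and descend.

Request:
step_arm(moves=[[18,-14,40,0,0,0,0],[18,-14,90,0,0,0,0],[18,-14,112,0,0,0,0],[18,-14,118,0,0,0,0],[18,-14,124,0,0,0,0],[18,-14,130,0,0,0,0],[18,-14,134,0,0,0,0],[18,-14,134,0,0,0,0]])

```text
clock: 1.95
tcp_pos: [0.4856, -0.2399, 0.0794]
orientation: [3.065, 0.681, 0.001]
contact_force: [-5.0, -0.5, 6.8]
grip_width: -0.0
gripper_force: 3.6
```

Request:
step_arm(moves=[[0,0,1,0,0,0,0],[0,0,2,0,0,0,0],[0,0,2,0,0,0,0]])

```text
clock: 2.25
tcp_pos: [0.4856, -0.24, 0.0781]
orientation: [3.065, 0.681, 0.001]
contact_force: [-5.2, -0.5, 9.3]
grip_width: 0.0001
gripper_force: 4.6
```

Request:
step_arm(moves=[[0,0,2,0,0,0,0],[0,0,3,0,0,0,0],[0,0,3,0,0,0,0]])

```text
clock: 2.55
tcp_pos: [0.4858, -0.2401, 0.0777]
orientation: [3.064, 0.68, 0.002]
contact_force: [-13.0, 2.7, 35.5]
grip_width: -0.0001
gripper_force: 18.0
```

The plunger bottomed at z≈0.0777 with the force rising sharply, which is the end stop. I'm releasing it and checking.

Request:
step_arm(moves=[[0,0,-10,0,0,0,0],[0,0,-50,0,0,0,0],[-20,0,-100,0,0,0,0],[-20,0,-130,0,0,0,0],[-20,0,-130,0,0,0,0]])

```text
clock: 3.05
tcp_pos: [0.4706, -0.2492, 0.2096]
orientation: [3.059, 0.679, 0.016]
contact_force: [0.3, 0.0, 0.4]
grip_width: -0.0001
gripper_force: 0.0
```

Run:
```python
from m import *
w=grab('wrist','w2'); p=blob(w,(0,0,560,420),yel,.09,'plunger w'); print(depthz(w,p), depthz(load('w1'),(259,176)))
```

```text
plunger w 1432 [270.3 176.9] (270.0, 177.0) (42.0, 42.0, 90.0) [ 0.4855 -0.2357  0.09  ]
[ 0.485 -0.236  0.089] [ 0.486 -0.235  0.09 ]
```

Request:
step_arm(moves=[[240,-390,-90,0,0,0,85],[240,-390,-90,0,0,0,85],[240,-390,-90,0,0,0,85],[240,-390,-90,0,0,0,85],[240,-390,-90,0,0,0,85],[240,-390,-90,0,0,0,85],[240,-390,-90,0,0,0,85],[240,-390,-90,0,0,0,85]])

```text
clock: 3.9
tcp_pos: [0.5114, 0.1451, 0.2802]
orientation: [-3.066, -0.684, 0.0]
contact_force: [1.2, -0.6, 0.0]
grip_width: 0.085
gripper_force: 0.0
```

The plunger sprang back: its top is at z≈0.09. Now I'll finish the move and look at the screwdriver.

Request:
step_arm(moves=[[30,-60,-20,0,0,0,85],[30,-60,-20,0,0,0,85],[30,-60,-20,0,0,0,85]])

```text
clock: 4.2
tcp_pos: [0.5127, 0.2149, 0.3006]
orientation: [-3.062, -0.693, -0.002]
contact_force: [0.2, -0.2, -0.3]
grip_width: 0.0849
gripper_force: 0.0
```

Run:
```python
from m import *
w=grab('wrist','w3'); o=r.get_obs();print(o['tcp_pos'],o['orientation'],o['joints'].round(2)); print(proj(w,(.572,.232,.2)))
```

```text
[0.51290687 0.21185531 0.2997966 ] [-3.06454585e+00 -6.88720307e-01  3.70462555e-04] [-0.14  0.25 -0.44  1.74  0.11  1.18 -1.74]
[296.42489746 116.33912382]
```

View pics/w3.png

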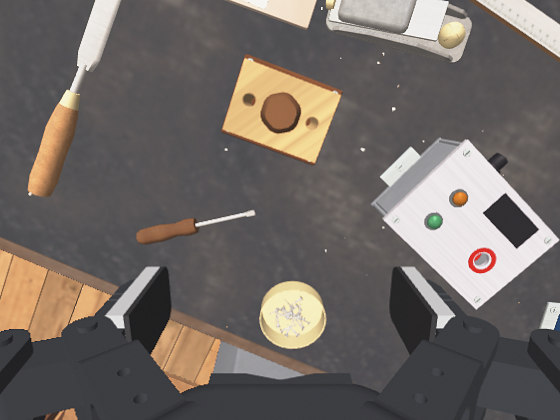

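The wrist view shows the handle end at about (281,113), the empty holes at (249,100) and (312,124), and the red ring at (482,260).

Run:
```python
from m import *
w=load('w3')
p=blob(w,(255,80,305,140),lambda h,s,v:(v<115)&(s>60),.2,'handle'); print(depthz(w,p))
print('holes mid',(onz(w,(249,100),.1)+onz(w,(312,124),.1))/2, depthz(w,(265,95)))
blob(w,(455,235,510,285),red,.07,'ring')
print('block side edge dir',onz(w,(312,124),.1)-onz(w,(249,100),.1))
h=onz(w,p,.2); print('tool shift', totool([h[0],h[1],.146]))
```

```text
handle 257 [282.4 121.4] (281.8, 117.6) (28.612659454345703, 39.265655517578125, 72.12130737304688) [0.5653 0.2387 0.2   ]
[0.565 0.239 0.199]
holes mid [0.56945758 0.24185491 0.1       ] [0.577 0.261 0.101]
ring 274 [481.7 260. ] (481.5, 260.0) (24.0, 27.0, 90.0) [ 0.5236 -0.0216  0.07  ]
block side edge dir [ 0.00556915 -0.05985814  0.        ]
tool shift [ 58.87252968  -1.69745883 153.79204658]
```

Request:
step_arm(moves=[[30,-3,20,0,0,0,85],[63,-3,50,0,0,0,85],[63,-3,90,0,0,0,85],[63,-3,125,0,0,0,85],[63,-3,154,0,0,0,85],[63,-3,154,0,0,0,85],[63,-3,154,0,0,0,85]])

```text
clock: 4.95
tcp_pos: [0.5692, 0.2382, 0.1462]
orientation: [3.066, 0.681, -0.002]
contact_force: [-0.2, -0.5, -0.1]
grip_width: 0.0851
gripper_force: 0.0
```

Request:
step_arm(moves=[[0,0,0,0,0,0,20],[0,0,0,0,0,0,20],[0,0,0,0,0,0,20],[0,0,0,0,0,0,20],[0,0,0,0,0,0,20],[0,0,0,0,0,0,20]], grip_force=70)

```text
clock: 5.55
tcp_pos: [0.5695, 0.2402, 0.1474]
orientation: [-3.066, -0.684, -0.003]
contact_force: [-0.9, 0.2, 6.2]
grip_width: 0.0258
gripper_force: 68.7
```

Gripped: 25.8 mm across the flats of the octagonal handle. I'm lifting it straight up.

Request:
step_arm(moves=[[0,0,-10,0,0,0,20],[0,0,-30,0,0,0,20],[0,0,-55,0,0,0,20],[0,0,-80,0,0,0,20],[0,0,-105,0,0,0,20],[0,0,-130,0,0,0,20],[0,0,-130,0,0,0,20]])

```text
clock: 6.25
tcp_pos: [0.5706, 0.2407, 0.2805]
orientation: [-3.065, -0.683, -0.01]
contact_force: [0.2, -0.7, -1.1]
grip_width: 0.0257
gripper_force: 68.8
```

Run:
```python
from m import *
o=r.get_obs();print(o['tcp_pos'],o['orientation'],o['contact_force'],o['grip_width'])
s=grab('scene','s4');t=grab('top','t4');w=grab('wrist','w4')
tip=o['tcp_pos']-np.array([0,0,.146]);print(tip)
a,b=proj(s,tip),proj(t,tip);print(a,b,proj(w,tip),proj(w,o['tcp_pos']))
def c(f,p):
    x,y=map(int,p);return cv2.resize(f['image'][max(0,y-50):y+30,max(0,x-50):x+50],(400,320),interpolation=cv2.INTER_CUBIC)
cv2.imwrite('pics/c4.png',np.hstack([c(s,a),cv2.resize(w['image'],(427,320))])[:,:,::-1])
```

```text
[0.57055285 0.24066949 0.28054004] [-3.06496801 -0.68334356 -0.01001377] [ 0.21250474 -0.73947245 -1.05140518] 0.0257002789938742
[0.57055285 0.24066949 0.13454004]
[192.95635381 259.24461119] [153.25783402 195.26051924] [279.58643333 192.61552611] [279.31106623 271.09779685]
```

View pics/c4.png

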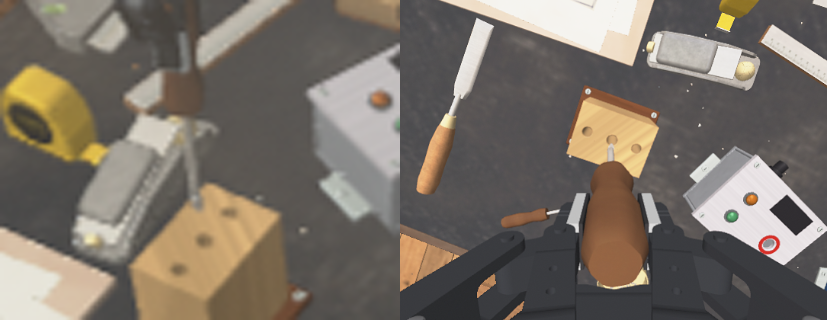

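The screwdriver is free: the tip is at wrist (277,193), within about 2 mm of the predicted position. I'm moving it above the red-ringed hole.

Request:
step_arm(moves=[[-22,31,0,0,0,0,20],[-44,62,0,0,0,0,20],[-66,93,0,0,0,0,20],[-88,124,0,0,0,0,20],[-109,155,0,0,0,0,20],[-131,186,0,0,0,0,20],[-153,217,0,0,0,0,20],[-153,217,0,0,0,0,20]])

```text
clock: 7.2
tcp_pos: [0.5207, -0.0285, 0.2746]
orientation: [3.067, 0.67, -0.007]
contact_force: [-0.2, 0.7, -0.7]
grip_width: 0.0259
gripper_force: 68.9
```

Request:
step_arm(moves=[[0,0,15,0,0,0,20],[0,0,35,0,0,0,20],[0,0,45,0,0,0,20],[0,0,45,0,0,0,20]])

```text
clock: 7.6
tcp_pos: [0.5212, -0.0215, 0.2291]
orientation: [-3.065, -0.684, 0.007]
contact_force: [0.7, -0.2, -0.1]
grip_width: 0.0259
gripper_force: 68.8
```

Run:
```python
from m import *
o=r.get_obs();print(o['clock'],o['tcp_pos'],o['orientation'],o['contact_force'])
s=grab('scene','s5');t=grab('top','t5');w=grab('wrist','w5')
tip=o['tcp_pos']-np.array([0,0,.146]);print(tip,'proj tip s,w',proj(s,tip),proj(w,tip))
hole=(.5240,-.0217,.07);print('hole s,w',proj(s,hole),proj(w,hole))
def c(f,p,h,k):
    x,y=map(int,p);print('x0,y0',x-h,y-h);return cv2.resize(f['image'][y-h:y+h,x-h:x+h],(400,400),interpolation=cv2.INTER_CUBIC)
cv2.imwrite('pics/c5.png',np.hstack([c(s,proj(s,hole),25,1),c(w,proj(w,hole),50,1)])[:,:,::-1])
```

```text
7.6 [ 0.52119408 -0.02146891  0.22912732] [-3.06488955 -0.68442345  0.00705991] [ 0.7364046  -0.19369692 -0.05982544]
[ 0.52119408 -0.02146891  0.08312732] proj tip s,w [262.05671305 225.75419455] [279.40045731 194.77219946]
hole s,w [261.36579011 228.36471445] [281.10969124 188.39863983]
x0,y0 236 203
x0,y0 231 138
```

View pics/c5.png

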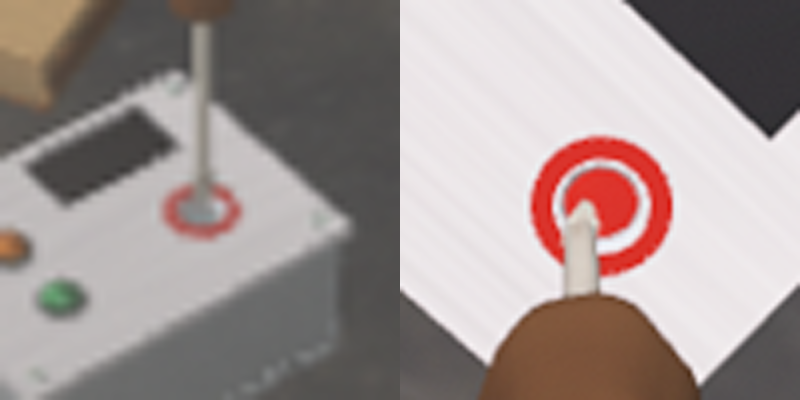

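The wrist crop shows the ring centre at about (281.5,189.5) and the shaft tip at about (277,190). I'm computing the correction.

Run:
```python
from m import *
w=load('w5');o=r.get_obs();Q=R.from_rotvec(o['orientation']).inv()
p=blob(w,(255,165,310,215),lambda h,s,v:((h<6)|(h>172))&(s>120)&(v>110),.07,'ring')
H=onz(w,(281.5,189.5),.07);T=onz(w,(277,190),.083)
print(H,T,Q.apply(H-T)*1000)
```

```text
ring 425 [281.6 187.3] (281.1, 188.8) (34.29018020629883, 33.045005798339844, 16.699243545532227) [ 0.5251 -0.0217  0.07  ]
[ 0.52328878 -0.02239643  0.07      ] [ 0.52389468 -0.01807441  0.083     ] [-2.39317502  3.65285528 12.99908918]
```

Request:
step_arm(moves=[[-1.5,3.5,0,0,0,0,20],[-1.5,3.5,5,0,0,0,20],[-1.5,3.5,10,0,0,0,20],[-1.5,3.5,14,0,0,0,20],[-1.5,3.5,18,0,0,0,20]])

```text
clock: 8.25
tcp_pos: [0.5227, -0.0255, 0.2128]
orientation: [-3.066, -0.684, 0.0]
contact_force: [0.1, -0.5, -0.8]
grip_width: 0.0258
gripper_force: 68.9
```

Run:
```python
from m import *
o=r.get_obs();print(o['tcp_pos'],o['contact_force'])
w=grab('wrist','w6');t=grab('scene','s6')
a=w['image'][145:235,235:325];b=t['image'][205:255,237:287]
cv2.imwrite('pics/c6.png',np.hstack([cv2.resize(i,(400,400),interpolation=cv2.INTER_CUBIC) for i in(b,a)])[:,:,::-1])
```

```text
[ 0.52270131 -0.02554748  0.21283999] [ 0.13408099 -0.52723517 -0.77914466]
```

View pics/c6.png

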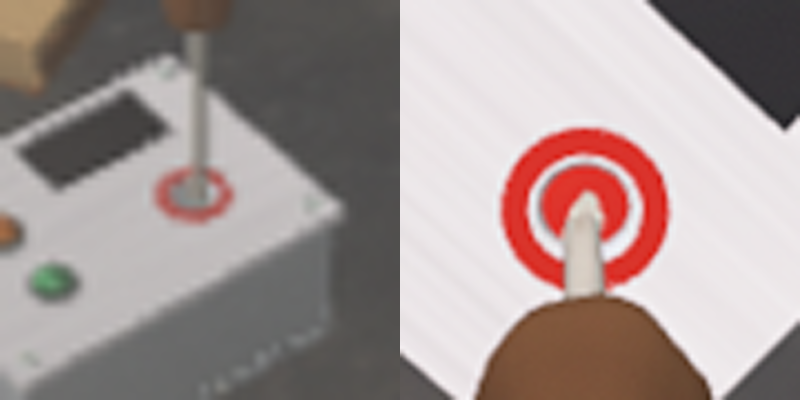

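The tip is inside the ring, near the hole centre, at wrist crop (586,200) against a ring centre of (585,209). I'm descending into the hole.

Request:
step_arm(moves=[[-1,0,5,0,0,0,20],[-1,0,10,0,0,0,20],[-1,0,15,0,0,0,20],[-1,0,19,0,0,0,20],[-1,0,23,0,0,0,20],[-1,0,26,0,0,0,20],[-1,0,26,0,0,0,20]])

```text
clock: 9.05
tcp_pos: [0.5221, -0.026, 0.1873]
orientation: [-3.066, -0.684, -0.0]
contact_force: [-0.3, 0.0, 3.9]
grip_width: 0.0257
gripper_force: 69.3
```

Request:
step_arm(moves=[[0,0,2,0,0,0,20],[0,0,4,0,0,0,20],[0,0,5,0,0,0,20],[0,0,5,0,0,0,20]])

```text
clock: 9.45
tcp_pos: [0.5222, -0.026, 0.1825]
orientation: [3.066, 0.684, 0.001]
contact_force: [-0.2, 0.7, 5.3]
grip_width: 0.0257
gripper_force: 69.7
```

The force follows the spring. I'll push to the end stop.

Request:
step_arm(moves=[[0,0,1,0,0,0,20],[0,0,2,0,0,0,20],[0,0,2,0,0,0,20]], grip_force=90)

```text
clock: 9.75
tcp_pos: [0.5233, -0.0256, 0.182]
orientation: [3.066, 0.684, 0.005]
contact_force: [-2.5, 1.5, 13.5]
grip_width: 0.0252
gripper_force: 88.6
```

Request:
step_arm(moves=[[0,0,0.5,0,0,0,20],[0,0,0.5,0,0,0,20],[0,0,0.5,0,0,0,20],[0,0,0.5,0,0,0,20],[0,0,0.5,0,0,0,20]])

```text
clock: 10.25
tcp_pos: [0.5235, -0.0256, 0.1819]
orientation: [3.066, 0.684, 0.006]
contact_force: [-2.2, 1.1, 15.6]
grip_width: 0.0254
gripper_force: 89.0
```

The push is steady at about 15 N, well above the 6 N spring force, with the TCP at the depth expected for a fully pressed button. I'm handing in.

```bash
python3 -c "
from bench import r
print(r.hand_in())"
```

```text
the job is handed in; nothing more can be done
None
```

I pushed the limit switch plunger fully down and it sprang back. The screwdriver, still gripped, is now holding the reset button at its end stop with about 15 N, and the job is handed in at about 10 s of the 48 s allowed.

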